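# Feed the sample box into the reader and start it

### The arm

A 7-joint arm with a two-finger parallel gripper is mounted at the origin on the work surface. World frame = base frame: x ahead of the robot, y to its left, z up, the work surface at z = 0. Lengths are in m, angles in rad, forces in N, time in s.
With the tool pointing down it reaches from about 0.425 to 0.925 m from the base axis. Payload 6.8 kg.
Tool frame: the origin (TCP) lies at the very end of the fingers, on their centre line; the grasp point (between the pads) lies r.grip_depth behind it (r.grip_depth is the distance from the TCP to the grasp point, in m); z points along the fingers, x is the direction in which the jaws open and shut, and the axes are right-handed (so a half turn about z gives the same grasp; the last joint's range is limited). The gripper opens to 85 mm and grips with 20 to 120 N. Pads are 22 mm wide; open, the fingers measure 114 mm over their backs; the gripper's body (76 mm by 85 mm) begins 54 mm behind the grasp point. The pads swing forward as they close: fully open they stand 13 mm farther back than shut.
Start: joints at [-1.297, 0.477, 0.022, 1.555, -0.011, 1.109, -0.083], TCP at [0.251, 0.626, 0.231] pointing down, gripper open.
Joint ranges: [-2.96, 2.96], [-0.34, 2.1], [-1.41, 1.46], [0.24, 2.44], [-1.37, 4.51], [0.17, 1.92], [-2.96, 2.96]. Speed limits (rad/s): [2.39, 2.39, 3.14, 3.14, 3.14, 3.14, 3.14].

### API

Orientations are given as a rotation vector (axis times angle).
In Python, from bench import readout, grab_frame, workorder, r gives the robot as it stands.
- The arm moves only by the shell command python3 -m handwheel 'ROWS' [FORCE]. ROWS is text: rows parted by semicolons, each of 7 numbers parted by spaces: the shift along the tool's x, y, z in mm, then the turn, a rotation vector about the tool's x, y, z in degrees, then the finger opening in mm, from 0 to 85.4. A call has 1 to 12 rows; each row is the pose to reach, as a shift and turn from the pose commanded when the call began, along the tool's axes at that moment; what a row does not reach only later rows make up. A row lasts 1/8 s, in which the tool goes at most 62.5 mm and 10.7 degrees, less where a joint would pass 70% of its speed; a pose out of reach is approached as far as the arm can. A call with a gripper value outside its range is refused whole. The fingers move at their own pace and stop on an object; FORCE is the grip in N (left out, the last holds). Time passes only in rows, so rows that repeat a pose let the fingers close. It gives the time, the measured TCP pose, the force and the opening at its end, in the units of the state.
- readout.get_obs(): the state, without advancing time (a new reading comes with each control period).
- grab_frame(name): name is "scene" or "top"; returns a dict with "pixels" (384x512x3 uint8, red, green, blue), "fx", "fy", "cx", "cy" (pixels), "D" ([k1, k2, p1, p2, k3] as OpenCV has them; the pictures are not rectified), "rvec" (rotation vector, rad) and "tvec" (3), from world to camera coordinates, as OpenCV has them. Camera axes: x right, y down, z forward; pixel columns grow to the right and rows downward; lengths in m; the calibration is good to about 2 mm. A picture is of the moment at which its call begins. There is no depth.
- workorder.hand_in(): hands the job in, once; it reports no verdict.
The state is a dict: "clock": time; "joints": joint angles; "qvel": joint speeds; "tau": joint torques, N m; "tcp_pos": TCP position; "orientation": TCP orientation; "contact_force": force on the tool from outside, world axes, zero at the start; "moment": the same for the moment, N m; "grip_width": finger opening in m.
Only numpy, scipy, OpenCV 4.12 (cv2) and the standard library are available. Lean on these libraries where they do the work, as an engineer would, in place of code of your own. Each camera call takes 0.05 s, during which the arm holds its last target.

### The job

With the fingertips, push the blue-lidded sample box along its lane until it is fully home, flat against the face of the reader; neither the box nor the robot may touch the guide rails, and the box must not be lifted or tipped. Then press fully down and release the green start button on top of the reader that belongs to that lane (the one straight ahead of the box). Leave the orange-lidded box, the other lane's button and everything else on the bench alone.

Things in the scene. Friction and masses are not known exactly. Their poses are not given: they have to be found in the camera images.
- blue_box: Loose sample box with a blue lid, just inside the mouth of either lane. 110 mm long along its x (pointing down the lane within 0.05 rad), 92 wide (y), 58 high; lid (z 42 to 58) and 6 mm foot have these full sizes, the white wall between stands 2 mm in. Origin: centre of its underside. 0.3 to 0.65 kg, friction varies. Pushed 20 to 50 mm above its underside it slides without tipping.
- orange_box: The same box with an orange lid, waiting just inside the mouth of the other lane; not to be moved. Origin at the centre of its underside.
- reader: Fixed reader with a grey two-lane tray in front. Frame: x along the lanes in the pushing direction, z up from the bench. Tray: x -180 to 170 mm, y +-126, floor at z = 6. Lane centre lines at y = +59 (left) and -59 (right), each 110 mm wide between rails: 9 mm spare each side of a box. White housing: x 170 to 320, y +-140, cream top at z = 115.
- stop_l (a point): Where the left lane's centre line meets the reader's upright front face, the end stop, at the tray floor (x = 170, y = +59, z = 6 mm of the reader frame). A box fully home touches this face, its centre 55 mm short of it.
- stop_r (a point): The same point for the right lane (y = -59 mm).
- rail_l: Left guide rail, aluminium, 300 mm long (x), 8 mm thick (y), 20 mm high; fixed to the tray, its top 26 mm above the bench. Origin at the centre of its underside, at x = 18, y = +118, z = 6 mm of the reader frame.
- rail_mid: Middle guide rail, the same size, between the two lanes, at x = 18, y = 0, z = 6 mm of the reader frame.
- rail_r: Right guide rail, the same size, at x = 18, y = -118, z = 6 mm of the reader frame.
- button_l (a joint): Travel of the left lane's green start button, 0 = up, 0.006 m = fully down; springs back; about 5 N takes it fully down.
- button_r (a joint): Travel of the right lane's green start button, the same.
- button_l_top (a point): Centre of the top face of the left lane's start button: round, green, 28 mm across, facing up on top of the reader, in line with the left lane (x = 210, y = +59 mm of the reader frame).
- button_r_top (a point): Centre of the top face of the right lane's start button, the same, in line with the right lane (x = 210, y = -59 mm of the reader frame).
- weight: Brass calibration weight, 32 mm across, 42 mm tall, standing loose on top of the reader near its back edge. Origin under its centre. Leave alone.
- bottle: Amber reagent bottle, 72 mm across, 160 mm tall, loose on the bench. Origin under its centre. Leave alone.
- jar: White jar with a red cap, 64 mm across, 85 mm tall, loose on the bench. Origin under its centre. Leave alone.
- dishes: Stack of three culture dishes, 92 mm across, 47 mm tall, loose on the bench. Origin under its centre. Leave alone.
- tube_rack: Turquoise rack of ten capped tubes, 70 by 160 mm, 84 mm tall, loose on the bench. Origin under its centre. Leave alone.
- marker: Black marker pen with a blue cap, 145 mm long, 16 mm tall, lying loose on the bench. Origin under its middle. Leave alone.
Not all that is in view belongs to the job. What is shaped like the blue_box but black or yellow is not meant.

How it is judged:
By the outcome, as a careful person would: the job done as asked, in the order asked, and still so for the second after the job is handed in, with the robot touching nothing.
It also fails if it takes over 48 s, if anything falls off the work surface, if the arm or the gripper's body presses on something with over 40 N, if the wrist force passes 120 N, or if a joint passes its speed limit or range.

## Working session

There is one attempt and no reset: what is moved stays moved. The work goes in short steps, Python scripts to look and compute and a shell command to move; the robot and the scene stay as the last step left them, time stands still between calls to the robot, and variables do not carry over. Pictures are saved under pics/ and viewed, and the job is handed in when it is done.

```bash
ls; mkdir -p pics; python3 - <<'E'
from bench import readout, grab_frame, workorder, r
import cv2
o=readout.get_obs()
print(o); print(r.grip_depth)
for n in("scene","top"):
    f=grab_frame(n)
    cv2.imwrite(f"pics/{n}0.png",f["pixels"][:,:,::-1])
    print({k:v for k,v in f.items() if k!="pixels"})
E
```

```text
pics
{'clock': 0.0, 'joints': array([-1.29707424,  0.47779244,  0.0223207 ,  1.55644217, -0.01152241,
        1.10930642, -0.08313205]), 'qvel': array([-1.22799781e-03, -1.99731578e-04,  7.15630606e-04,  1.98429803e-04,
       -1.36397329e-05,  8.89294406e-04,  5.16616572e-04]), 'tau': array([-2.60594325e-04, -5.96446037e+01,  1.60759952e+00, -2.81199521e+01,
        1.23494709e-02,  9.28577268e-03, -2.28773007e-05]), 'tcp_pos': array([0.25128951, 0.62584457, 0.2303344 ]), 'orientation': array([ 2.60169385e+00,  1.75893103e+00, -2.27099629e-03]), 'contact_force': array([-1.48844356, -0.34498512,  0.0714834 ]), 'moment': array([-0.00915075,  0.01468618, -0.02827077]), 'grip_width': 0.08537264515695794}
0.0187
{'fx': 488.69217544095824, 'fy': 488.69217544095824, 'cx': 255.76709482641812, 'cy': 189.0510188547828, 'D': array([-0.1132453,  0.       ,  0.       ,  0.       ,  0.       ]), 'rvec': array([ 0.80417951,  2.64128207, -1.02155584]), 'tvec': array([ 0.44447459, -0.14784584,  2.05004088])}
{'fx': 364.05365402678626, 'fy': 364.05365402678626, 'cx': 250.9018046349552, 'cy': 193.59311997054823, 'D': array([-0.08236158,  0.        ,  0.        ,  0.        ,  0.        ]), 'rvec': array([ 2.19654449, -2.14866839,  0.13026961]), 'tvec': array([-0.01300869,  0.54146186,  1.27809826])}
```

View pics/scene0.png

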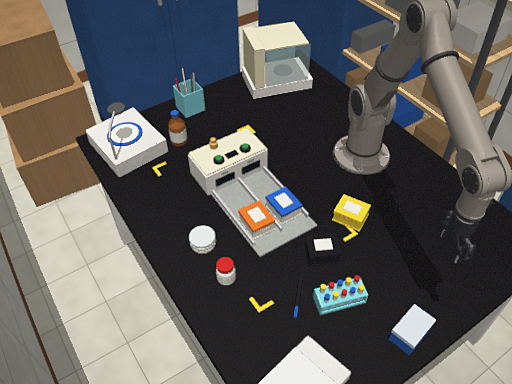

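View pics/top0.png

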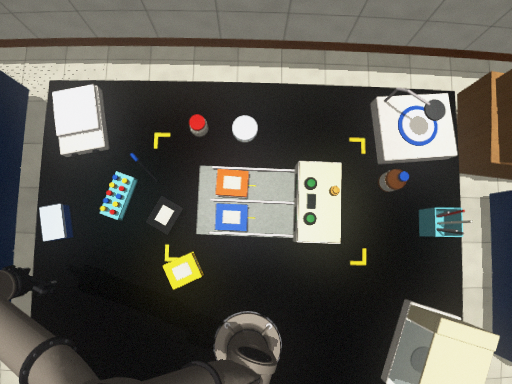

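The top view (world +x is up, +y is left) shows the blue box at px (232,217) and the orange box at (232,183). The reader housing is at x 297–341, so the push goes along about -y. The blue box is in the right lane (nearer the robot), so its button is the lower green one at (310,218). Next I'll measure.

```bash
cat > h.py <<'E'
import numpy as np, cv2
from bench import readout, grab_frame, r
def cam(f):
    K=np.array([[f["fx"],0,f["cx"]],[0,f["fy"],f["cy"]],[0,0,1.]])
    R=cv2.Rodrigues(np.array(f["rvec"]))[0]; return K,np.array(f["D"]),R,np.array(f["tvec"]).ravel()
def ray(f,uv):
    K,D,R,t=cam(f)
    n=cv2.undistortPoints(np.float64(uv).reshape(-1,1,2),K,D).reshape(-1,2)
    d=np.c_[n,np.ones(len(n))]@R; return -R.T@t,d
def plane(f,uv,z):
    o,d=ray(f,uv); return o+d*((z-o[2])/d[:,2])[:,None]
def proj(f,P):
    K,D,R,t=cam(f); return cv2.projectPoints(np.float64(P).reshape(-1,1,3),np.array(f["rvec"]),t,K,D)[0].reshape(-1,2)
def hsv(f): return cv2.cvtColor(f["pixels"],cv2.COLOR_RGB2HSV)
def blobs(m,amin=20):
    n,l,s,c=cv2.connectedComponentsWithStats(m.astype(np.uint8)); return [(l==i,s[i],c[i]) for i in range(1,n) if s[i,4]>=amin]
E
python3 - <<'E'
from h import *
np.set_printoptions(precision=4,suppress=True)
F={n:grab_frame(n) for n in("top","scene")}
for n,f in F.items():
    H=hsv(f); h,s,v=cv2.split(H)
    print(n)
    for nm,lo,hi,z in(("blue",105,125,.064),("orange",5,16,.064),("green",50,80,.12)):
        m=(h>=lo)&(h<=hi)&(s>130)&(v>60)
        for b,st,c in blobs(m,15 if nm=="green" else 150):
            cn=cv2.findContours(b.astype(np.uint8),cv2.RETR_EXTERNAL,cv2.CHAIN_APPROX_NONE)[0][0].reshape(-1,2)
            if n=="top" : 
                P=plane(f,cn,z)[:,:2]; rect=cv2.minAreaRect(np.float32(P*1000)); print(nm,st,c,plane(f,[c],z)[0],rect)
            else: print(nm,st,c,plane(f,[c],z)[0])
    x0,y0,w,hh=(180,140,170,120) if n=="top" else (170,110,160,160)
    cr=f["pixels"][y0:y0+hh,x0:x0+w,::-1]; k=4.7 if n=="top" else 3.7
    cv2.imwrite(f"pics/{n}1.png",cv2.resize(cr,None,fx=k,fy=k,interpolation=cv2.INTER_CUBIC))
E
```

```text
top
blue [398 106  39  40 318] [414.3145 127.7673] [ 0.7938 -0.5937  0.064 ] ((800.8272705078125, -602.1695556640625), (147.3746795654297, 136.8775177001953), 42.650814056396484)
blue [ 64 205   9  33 165] [ 67.6606 221.4121] [0.4248 0.6418 0.064 ] ((427.14141845703125, 642.1656494140625), (114.73197937011719, 18.852197647094727), 11.156692504882812)
blue [216 204  31  27 543] [231.1621 217.0958] [0.4543 0.0661 0.064 ] ((454.7727966308594, 66.73468017578125), (90.1911849975586, 104.2595443725586), 1.2908395528793335)
orange [316  42  51   9 251] [339.8327  45.988 ] [ 1.1006 -0.3214  0.064 ] ((1100.29541015625, -326.3984680175781), (189.69009399414062, 29.107669830322266), 89.74267578125)
orange [ 463   70   49  104 2567] [495.0358 114.4959] [ 0.8602 -0.9188  0.064 ] ((850.2545776367188, -886.685302734375), (200.68435668945312, 410.8551330566406), 84.86195373535156)
orange [216 169  33  28 584] [231.863  182.5325] [0.5753 0.0669 0.064 ] ((575.8842163085938, 67.08353424072266), (110.705810546875, 92.40799713134766), 87.46722412109375)
orange [386 169  20  20 248] [394.3589 179.3306] [ 
[... 745 characters left out ...]
405.4366 111.6934] [-0.2954 -0.0472  0.064 ]
blue [111 122  31  24 158] [127.9051 135.2468] [ 0.7873 -0.596   0.064 ]
blue [499 184  13  29 204] [506.8382 199.0245] [-0.2476  0.5405  0.064 ]
blue [266 186  37  31 448] [284.0848 201.5491] [0.4575 0.0745 0.064 ]
blue [389 333  25  22 197] [400.3604 343.9188] [0.4973 0.7205 0.064 ]
orange [239  11  19  15 167] [247.8683  18.1198] [-0.17   -1.1375  0.064 ]
orange [168 117  17  16 211] [176.0047 124.5972] [ 0.5863 -0.5399  0.064 ]
orange [238 201  37  31 478] [256.2824 216.3368] [0.5806 0.0752 0.064 ]
green [241 144   8   6  33] [244.6667 146.1212] [ 0.4472 -0.2064  0.12  ]
green [215 155   8   6  34] [218.5    157.6471] [ 0.5651 -0.2086  0.12  ]
```

View pics/top1.png

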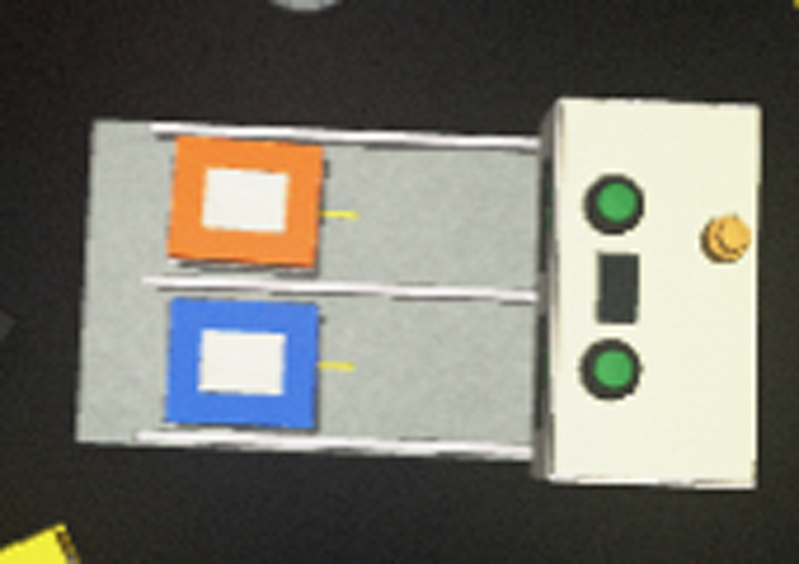

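View pics/scene1.png

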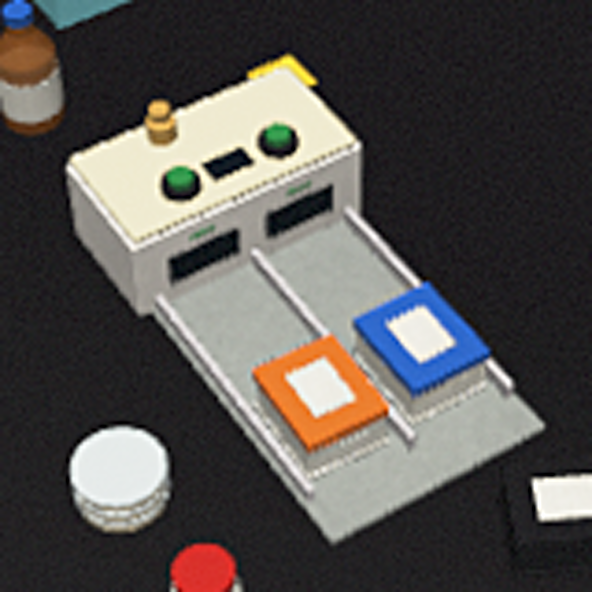

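```bash
python3 - <<'E'
from h import *
np.set_printoptions(precision=4,suppress=True)
f=grab_frame("top"); K,D,R,t=cam(f); print("cam",-R.T@t)
p=f["pixels"]; g=cv2.cvtColor(p,cv2.COLOR_RGB2GRAY).astype(float); H=hsv(f)
# rails: subpixel bright ridge
def pk(u,a,b):
    w=g[a:b+1,u]; base=np.median(w); i=int(np.argmax(w)); j=np.arange(max(i-2,0),min(i+3,len(w))); ww=np.clip(w[j]-base,0,None); return a+(ww*j).sum()/ww.sum(), w.max()-base
for nm,us,r0 in(("mid",range(252,292,4),(199,206)),("r",range(252,292,4),(229,240)),("l",range(252,292,4),(164,174))):
    uv=[];
    for u in us:
        v,c=pk(u,*r0); uv.append((u,v))
    P=plane(f,uv,.026); q=np.polyfit(P[:,1],P[:,0],1); print(nm,np.round([v for _,v in uv],1),"x at y=-.05:",np.polyval(q,-.05),"dx/dy",q[0],"res",np.abs(np.polyval(q,P[:,1])-P[:,0]).max())
# housing top: cream mask
m=(H[...,2]>200)&(H[...,1]<60)&(H[...,1]>8); m[:, :290]=0; m[:,350:]=0; m[:155]=0; m[250:]=0
b=max(blobs(m),key=lambda b:b[1][4]); cn=cv2.findContours(b[0].astype(np.uint8),0,1)[0][0].reshape(-1,2); print(b[1],b[2])
P=plane(f,cn,.115); print(cv2.minAreaRect(np.float32(P[:,:2]*1000)))
# tray
for u in (200,205,210): 
    print(u,[int(x) for x in g[160:242,u]][:12],[int(x) for x in g[226:244,u]])
print([int(x) for x in g[200,190:212]],[int(x) for x in g[225,190:212]],[int(x) for x in g[172,190:212]])
print([int(x) for x in g[190,285:303]],[int(x) for x in g[215,285:303]])
E
```

```text
cam [0.4023 0.0145 1.3285]
mid [200.5 200.6 200.7 201.4 201.5 201.5 201.5 201.5 201.6 202.3] x at y=-.05: 0.5160184434354833 dx/dy 0.018840591301819427 res 0.0011387455775457855
r [233.  233.3 234.  234.3 234.6 234.5 234.5 234.5 234.6 235.3] x at y=-.05: 0.398416959198346 dx/dy 0.02921943892929825 res 0.0016238244148288894
l [168.4 168.5 168.5 168.5 168.7 169.4 169.5 170.  170.  169.9] x at y=-.05: 0.6332370010561545 dx/dy 0.029266158274769832 res 0.001210020885393237
[ 297  161   44   83 2916] [320.0099 202.4945]
((510.87994384765625, -228.4739990234375), (145.84742736816406, 276.0259704589844), 89.7560043334961)
200 [37, 31, 37, 34, 37, 75, 137, 146, 161, 168, 166, 166] [180, 178, 183, 189, 191, 182, 182, 188, 83, 45, 41, 41, 40, 40, 36, 43, 41, 43]
205 [34, 33, 37, 34, 33, 75, 174, 184, 185, 184, 184, 186] [187, 182, 183, 188, 185, 187, 188, 189, 97, 42, 42, 45, 44, 43, 44, 46, 37, 42]
210 [37, 40, 37, 37, 38, 61, 178, 188, 188, 176, 186, 187] [193, 195, 193, 192, 190, 203, 238, 220, 143, 46, 45, 40, 46, 41, 44, 42, 42, 42]
[39, 41, 36, 37, 43, 36, 44, 55, 143, 190, 191, 190, 188, 193, 189, 191, 198, 199, 195, 194, 205, 202] [38, 43, 38, 43, 41, 43, 102, 167, 188, 191, 191, 190, 189, 184, 187, 191, 195, 194, 194, 191, 190, 188] [35, 36, 36, 34, 37, 37, 34, 37, 37, 102, 164, 182, 187, 187, 188, 188, 190, 188, 189, 194, 189, 192]
[189, 183, 185, 188, 186, 187, 187, 188, 188, 125, 63, 87, 111, 185, 233, 241, 240, 240] [181, 185, 183, 184, 190, 189, 189, 185, 151, 86, 63, 94, 209, 218, 234, 242, 241, 241]
```

```bash
cat > fit.py <<'E'
from h import *
from scipy.optimize import least_squares
np.set_printoptions(precision=4,suppress=True)
def cross(w,lo=None,thr=None):
    w=np.asarray(w,float); thr=(w.min()+w.max())/2 if thr is None else thr
    i=np.where((w[:-1]-thr)*(w[1:]-thr)<=0)[0][0]; return i+(thr-w[i])/(w[i+1]-w[i])
def readerfit(f):
    g=cv2.cvtColor(f["pixels"],cv2.COLOR_RGB2GRAY).astype(float)
    obs=[] # (world pt, axis, value)
    def add(uv,z,ax,val):
        for P in plane(f,uv,z): obs.append((P[0],P[1],ax,val))
    add([(190+cross(g[v,190:206],thr=115),v) for v in range(172,230,3)],.006,0,-.18)
    add([(u,160+cross(g[160:172,u],thr=110)) for u in range(202,210,2)],.006,1,.126)
    add([(u,228+cross(g[228:242,u],thr=115)) for u in range(200,208,2)],.006,1,-.126)
    def pk(u,a,b):
        w=g[a:b+1,u]; base=np.median(w); i=int(np.argmax(w)); j=np.arange(max(i-2,0),min(i+3,len(w))); ww=np.clip(w[j]-base,0,None); return a+(ww*j).sum()/ww.sum()
    for y,a,b in((0,199,206),(-.118,229,240),(.118,164,174)):
        add([(u,pk(u,a,b)) for u in range(252,293,2)],.026,1,y)
    # housing top far edge, sides
    add([(334+cross(g[v,334:348],thr=140),v) for v in range(166,238,4)],.115,0,.32)
    add([(u,155+cross(g[155:168,u],thr=140)) for u in range(302,338,3)],.115,1,.14)
    add([(u,236+cross(g[236:250,u],thr=140)) for u in range(302,338,3)],.115,1,-.14)
    O=np.array(obs)
    def loc(s,P):
        a=s[2]; ex=np.array([np.cos(a),np.sin(a)]); ey=np.array([-ex[1],ex[0]]); d=P-s[:2]; return np.c_[d@ex,d@ey]
    def res(s):
        L=loc(s,O[:,:2]); return np.where(O[:,2]==0,L[:,0],L[:,1])-O[:,3]
    S=least_squares(res,[.515,.0,-1.59],loss="soft_l1",f_scale=.002)
    r_=res(S.x)
    for k in sorted(set(map(tuple,O[:,2:]))): 
        q=(O[:,2]==k[0])&(O[:,3]==k[1]); print(k,"mean res mm %.2f"%(1e3*r_[q].mean()))
    return S.x,loc
def box(f,lo=105,hi=125,z=.064,win=(190,140,350,260)):
    h,s,v=cv2.split(hsv(f)); m=(h>=lo)&(h<=hi)&(s>130)&(v>60); x0,y0,x1,y1=win
    k=np.zeros_like(m); k[y0:y1,x0:x1]=1; m&=k
    b=max(blobs(m,100),key=lambda b:b[1][4]); cn=cv2.findContours(b[0].astype(np.uint8),0,1)[0][0].reshape(-1,2)
    P=plane(f,cn,z)[:,:2]; return cv2.minAreaRect(np.float32(P*1000))
if __name__=="__main__":
    f=grab_frame("top"); s,loc=readerfit(f); print("reader",s,np.degrees(s[2])+90)
    for nm,lo,hi in(("blue",105,125),("orange",5,16)):
        rc=box(f,lo,hi); print(nm,rc,"reader frame",loc(s,np.array([rc[0]])/1e3))
    ex=np.array([np.cos(s[2]),np.sin(s[2])]); ey=np.array([-ex[1],ex[0]])
    print("stop_r",s[:2]+.17*ex-.059*ey,"button_r",s[:2]+.21*ex-.059*ey,"ex",ex)
    for n in("top","scene"):
        F=grab_frame(n); h,S,v=cv2.split(hsv(F)); 
        bl=[c for b,st,c in blobs((h>=50)&(h<=80)&(S>130)&(v>60),15)]
        for z in(.115,.12,.125,.13): print(n,z,loc(s,plane(F,bl,z)[:,:2]).ravel())
E
python3 fit.py
```

```text
(np.float64(0.0), np.float64(-0.18)) mean res mm 1.64
(np.float64(0.0), np.float64(0.32)) mean res mm -2.06
(np.float64(1.0), np.float64(-0.14)) mean res mm 1.09
(np.float64(1.0), np.float64(-0.126)) mean res mm -0.06
(np.float64(1.0), np.float64(-0.118)) mean res mm 0.69
(np.float64(1.0), np.float64(0.0)) mean res mm 0.50
(np.float64(1.0), np.float64(0.118)) mean res mm -0.43
(np.float64(1.0), np.float64(0.126)) mean res mm -1.02
(np.float64(1.0), np.float64(0.14)) mean res mm -2.77
reader [ 0.5168  0.0143 -1.5912] -1.1665832408105672
blue ((454.7727966308594, 66.73468017578125), (90.1911849975586, 104.2595443725586), 1.2908395528793335) reader frame [[-0.0512 -0.063 ]]
orange ((575.8842163085938, 67.08353424072266), (110.705810546875, 92.40799713134766), 87.46722412109375) reader frame [[-0.054  0.058]]
stop_r [ 0.4543 -0.1545] button_r [ 0.4535 -0.1945] ex [-0.0204 -0.9998]
top 0.115 [ 0.215   0.0625  0.2157 -0.058 ]
top 0.12 [ 0.2141  0.0617  0.2149 -0.0582]
top 0.125 [ 0.2132  0.061   0.214  -0.0584]
top 0.13 [ 0.2123  0.0603  0.2131 -0.0587]
scene 0.115 [ 0.2267 -0.0675  0.2268  0.0514]
scene 0.12 [ 0.222  -0.0648  0.2221  0.0536]
scene 0.125 [ 0.2173 -0.0621  0.2175  0.0559]
scene 0.13 [ 0.2127 -0.0594  0.2128  0.0581]
```

```bash
cat > tgt.py <<'E'
from h import *
from scipy.spatial.transform import Rotation as Ro
np.set_printoptions(precision=2,suppress=True)
S=np.array([.5168,.0143,-1.5912])
ex=np.array([np.cos(S[2]),np.sin(S[2]),0]); ey=np.array([-ex[1],ex[0],0])
def world(x,y,z): return np.array([S[0],S[1],0])+x*ex+y*ey+np.array([0,0,z])
def toR(p): p=np.asarray(p); d=p-np.array([S[0],S[1],0]); return np.array([d@ex,d@ey,p[2]])*1e3
def Rt(tilt=0,yaw=0):
    a=np.radians(tilt); b=np.radians(yaw)
    B=np.column_stack([ey,ex,[0,0,-1]])  # tool x=left, y=push, z=down
    # lean back: tool z gains +push component (tip leads)
    return Ro.from_matrix(B)*Ro.from_euler("z",-b)*Ro.from_euler("x",-a)
def delta(P,Rg,o=None):
    o=o or readout.get_obs(); R0=Ro.from_rotvec(o["orientation"])
    return R0.inv().apply(np.asarray(P)-o["tcp_pos"])*1e3, np.degrees((R0.inv()*Rg).as_rotvec())
def state():
    o=readout.get_obs(); R0=Ro.from_rotvec(o["orientation"])
    print("t",o["clock"],"reader mm",toR(o["tcp_pos"]),"err to Rt0 deg",np.degrees((Rt(0).inv()*R0).as_rotvec()),"F",o["contact_force"],"w",o["grip_width"]*1e3,"j",o["joints"]); return o
E
python3 - <<'E'
from tgt import *
state(); print(Rt(10).apply([0,0,1])@ex)
print(delta(world(-.16,-.062,.2),Rt(0))); print(delta(world(-.16,-.062,.2),Rt(10)))
E
```

```text
t 0.4 reader mm [-606.52 -277.79  231.2 ] err to Rt0 deg [ -0.    -0.01 -69.29] F [ 0.14 -0.47  1.02] w 85.80879623201606 j [-1.3   0.48  0.02  1.56 -0.01  1.11 -0.08]
0.17364817766693033
(array([-341.38,  359.73,   31.24]), array([ 0.  ,  0.01, 69.29]))
(array([-341.38,  359.73,   31.24]), array([-8.75, -6.04, 69.11]))
```

```bash
python3 -m handwheel '-20 20 2 0 0 5 40; -60 63 6 0 0 12 40; -100 105 10 0 0 20 40; -140 148 14 0 0 28 40; -180 190 18 0 0 36 40; -220 232 20 0 0 44 40; -260 274 22 0 0 52 40; -300 316 25 0 0 60 40; -330 348 28 0 0 66 40; -341 360 31 0 0 69.3 40; -341 360 31 0 0 69.3 40; -341 360 31 0 0 69.3 40'; python3 - <<'E'
from tgt import *
state(); print(delta(world(-.16,-.062,.2),Rt(0)),delta(world(-.16,-.062,.06),Rt(12)))
E
```

```text
clock: 1.9
tcp_pos: [0.458, 0.1777, 0.2003]
orientation: [-3.141, 0.027, 0.0]
contact_force: [0.5, -0.3, 0.1]
grip_width: 0.0399
t 1.9 reader mm [-162.16  -62.14  200.3 ] err to Rt0 deg [ 0.03 -0.02 -0.2 ] F [ 0.46 -0.3   0.11] w 39.94429495523037 j [-0.86  0.22  0.42  2.04 -0.11  0.91 -0.39]
(array([0.14, 2.16, 0.3 ]), array([-0.03,  0.02,  0.2 ])) (array([  0.17,   2.25, 140.3 ]), array([-12.03,  -0.01,   0.2 ]))
```

```bash
python3 -m handwheel '0 0 20 -3 0 0 40; 0 0 50 -6 0 0 40; 0 1 80 -9 0 0 40; 0 1 110 -12 0 0 40; 0 1 140 -12 0 0 40; 0 1 140 -12 0 0 40'; python3 - <<'E'
from tgt import *
o=state()
for n in("top","scene"):
    f=grab_frame(n); px=f["pixels"][:,:,::-1].copy()
    print(n,proj(f,[o["tcp_pos"]]))
    x0,y0,w,hh=(150,150,160,110) if n=="top" else (210,150,140,105)
    k=5
    c=cv2.resize(px[y0:y0+hh,x0:x0+w],None,fx=k,fy=k,interpolation=cv2.INTER_CUBIC)
    u=(proj(f,[o["tcp_pos"]])[0]-[x0,y0]+.5)*k
    cv2.drawMarker(c,tuple(int(a) for a in u),(255,0,255),cv2.MARKER_CROSS,12,1)
    cv2.imwrite(f"pics/{n}2.png",c)
E
```

```text
clock: 2.65
tcp_pos: [0.4565, 0.1759, 0.0586]
orientation: [2.93, -0.024, -0.008]
contact_force: [0.4, -0.6, -0.3]
grip_width: 0.0403
t 2.65 reader mm [-160.35  -63.56   58.64] err to Rt0 deg [-12.13  -0.2   -0.24] F [ 0.44 -0.6  -0.31] w 40.30999607267298 j [-0.93  0.51  0.41  2.08 -0.03  0.7  -0.55]
top [[199.74 215.81]]
scene [[300.89 220.24]]
```

View pics/top2.png

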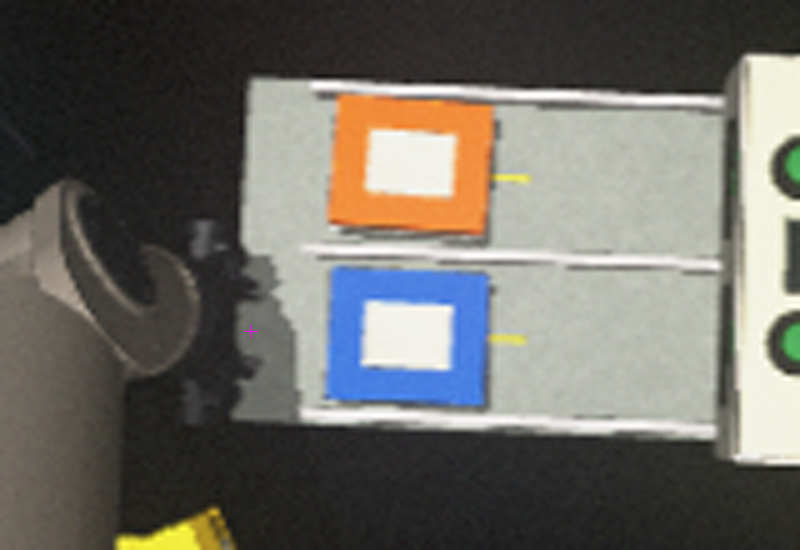

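View pics/scene2.png

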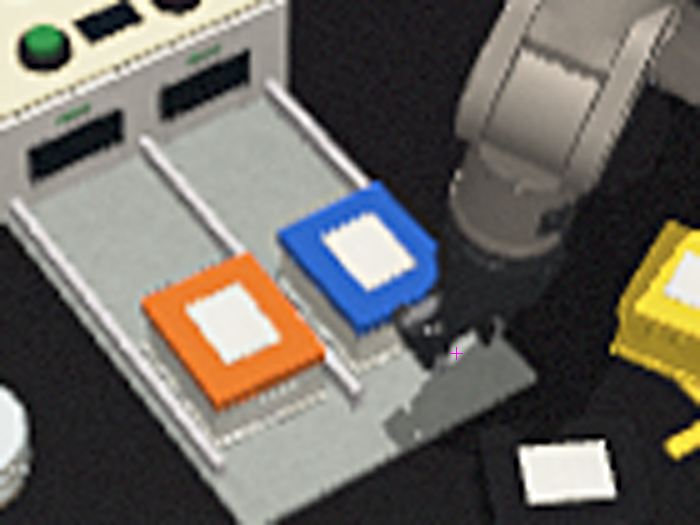

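The top view shows the open fingers behind the blue box, with their tips at about px (199,216) where the TCP projects (cross), so the cameras and robot agree to about 1 mm. In the scene view the tips straddle the projected TCP at about (301,220). Next: lower to mid-box height and approach.

```bash
python3 -m handwheel '0 -2 10 0 0 0.2 40; 0 -4.4 20.5 0 0 0.2 40; 0 -4.4 20.5 0 0 0.2 40; 0 5.4 22.6 0 0 0.2 40; 0 15.2 24.7 0 0 0.2 40; 0 25 26.8 0 0 0.2 40; 0 29.8 27.8 0 0 0.2 40; 0 29.8 27.8 0 0 0.2 40'; python3 - <<'E'
from tgt import *
o=state()
for n in("top","scene"):
    f=grab_frame(n); px=f["pixels"][:,:,::-1].copy()
    x0,y0,w,hh=(150,150,160,110) if n=="top" else (210,150,140,105)
    c=cv2.resize(px[y0:y0+hh,x0:x0+w],None,fx=5,fy=5,interpolation=cv2.INTER_CUBIC)
    cv2.imwrite(f"pics/{n}3.png",c)
E
```

```text
clock: 3.75
tcp_pos: [0.4578, 0.1394, 0.0394]
orientation: [2.932, -0.037, -0.003]
contact_force: [0.8, -0.3, 0.8]
grip_width: 0.0398
t 3.75 reader mm [-123.9   -61.56   39.38] err to Rt0 deg [-12.     0.02   0.26] F [ 0.84 -0.34  0.78] w 39.799208468952465 j [-0.87  0.53  0.41  2.13 -0.04  0.63 -0.5 ]
```

View pics/top3.png

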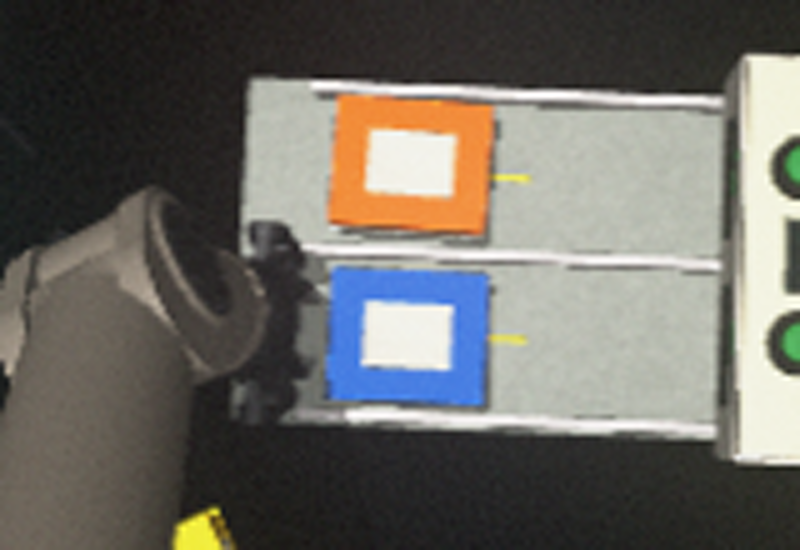

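View pics/scene3.png

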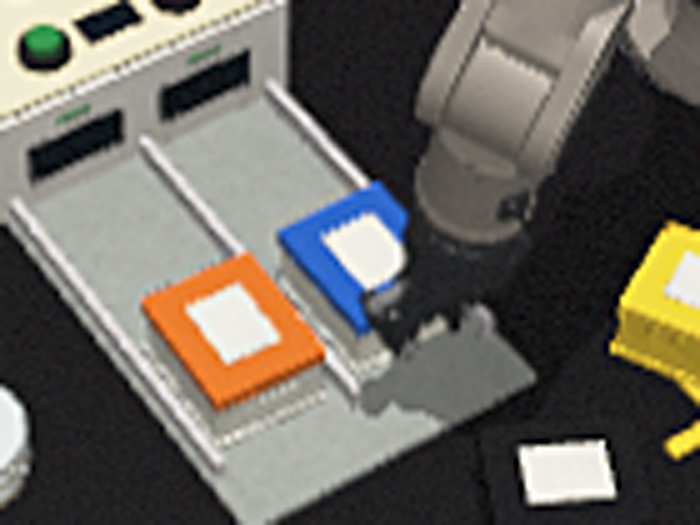

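The fingers stand just behind the blue box (rear lid edge at about top px x=215). Neither the box nor the rails have been touched. I'll start with a short, slow push.

```bash
python3 -m handwheel '0 2.9 0.6 0 0 0 40; 0 5.9 1.2 0 0 0 40; 0 8.8 1.9 0 0 0 40; 0 11.7 2.5 0 0 0 40; 0 14.7 3.1 0 0 0 40; 0.3 17.6 3.7 0 0 0 40; 0.6 20.5 4.4 0 0 0 40; 0.9 23.5 5 0 0 0 40; 1.2 26.4 5.6 0 0 0 40; 1.5 29.3 6.2 0 0 0 40; 1.5 29.3 6.2 0 0 0 40'; python3 - <<'E'
from tgt import *
from fit import box
o=state()
f=grab_frame("top"); rc=box(f); print(rc,toR([rc[0][0]/1e3,rc[0][1]/1e3,.064]))
cv2.imwrite("pics/top4.png",cv2.resize(f["pixels"][150:260,150:310,::-1],None,fx=5,fy=5,interpolation=cv2.INTER_CUBIC))
E
```

```text
clock: 5.22
tcp_pos: [0.4585, 0.1093, 0.0393]
orientation: [2.931, -0.036, -0.003]
contact_force: [0.3, -0.1, -0.6]
grip_width: 0.04
t 5.225 reader mm [-93.7546 -60.267   39.3112] err to Rt0 deg [-12.0324   0.0016   0.2451] F [ 0.2607 -0.1326 -0.61  ] w 39.96990843638561 j [-0.8262  0.5182  0.4134  2.1539 -0.0244  0.6039 -0.4563]
((455.30322265625, 44.22761535644531), (90.18318939208984, 107.89402770996094), 1.2345572710037231) [-28.6667 -62.0946  64.    ]
```

View pics/top4.png

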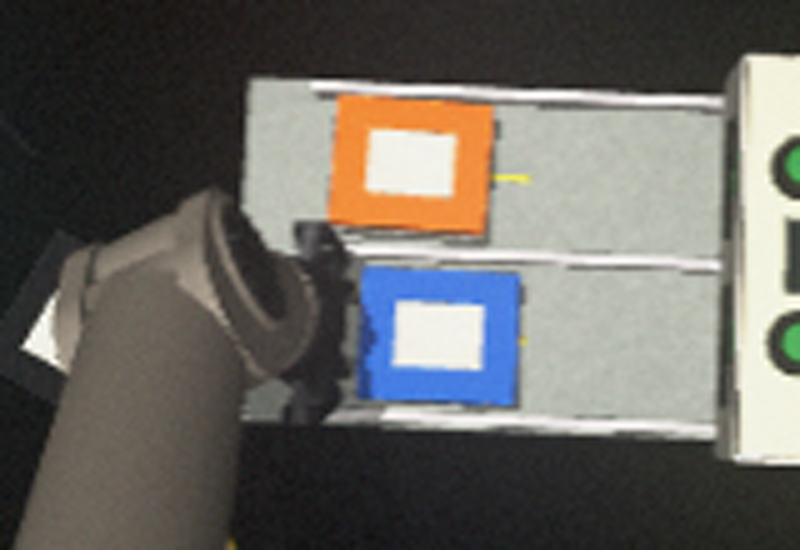

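```bash
python3 -m handwheel '0.2 3.9 0.8 0 0 0 40; 0.4 9.8 2.1 0 0 0 40; 0.6 15.6 3.3 0 0 0 40; 0.8 21.5 4.6 0 0 0 40; 1 27.4 5.8 0 0 0 40; 1.2 33.3 7.1 0 0 0 40; 1.4 39.1 8.3 0 0 0 40; 1.6 45 9.6 0 0 0 40; 1.8 50.9 10.8 0 0 0 40; 2 56.7 12.1 0 0 0 40; 2 61.6 13.1 0 0 0 40; 2 64.5 13.7 0 0 0 40'; python3 - <<'E'
from tgt import *
from fit import box
o=state()
f=grab_frame("top"); rc=box(f); print(rc,toR([rc[0][0]/1e3,rc[0][1]/1e3,.064]))
cv2.imwrite("pics/top5.png",cv2.resize(f["pixels"][150:260,180:340,::-1],None,fx=5,fy=5,interpolation=cv2.INTER_CUBIC))
f=grab_frame("scene")
cv2.imwrite("pics/scene5.png",cv2.resize(f["pixels"][120:260,180:340,::-1],None,fx=4,fy=4,interpolation=cv2.INTER_CUBIC))
E
```

```text
clock: 6.78
tcp_pos: [0.4589, 0.0436, 0.0393]
orientation: [2.932, -0.036, -0.003]
contact_force: [-1.3, 2.1, -0.6]
grip_width: 0.0399
t 6.775 reader mm [-28.0729 -58.4669  39.3378] err to Rt0 deg [-12.0034   0.0156   0.2242] F [-1.2531  2.1044 -0.5666] w 39.90111353044332 j [-0.7135  0.4978  0.4243  2.1981 -0.0023  0.5563 -0.3508]
((456.671630859375, -18.464038848876953), (90.24378967285156, 107.52909088134766), 0.9164702296257019) [ 33.984  -59.4474  64.    ]
```

View pics/top5.png

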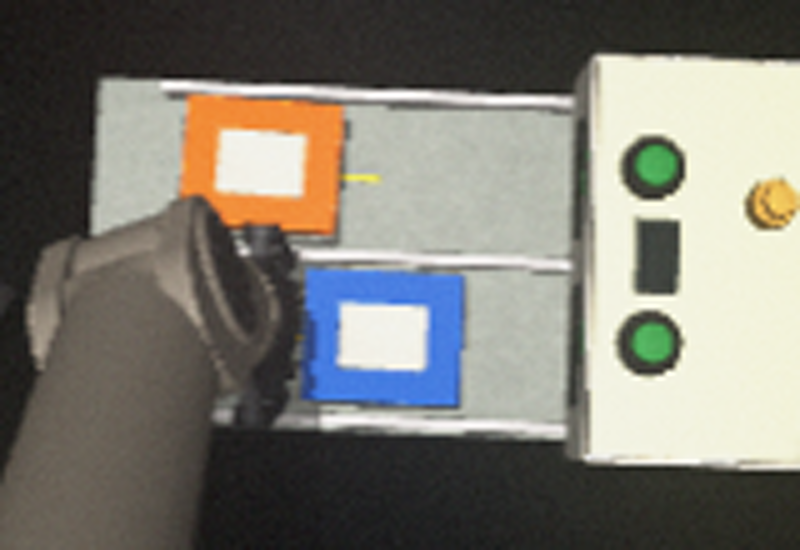

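View pics/scene5.png

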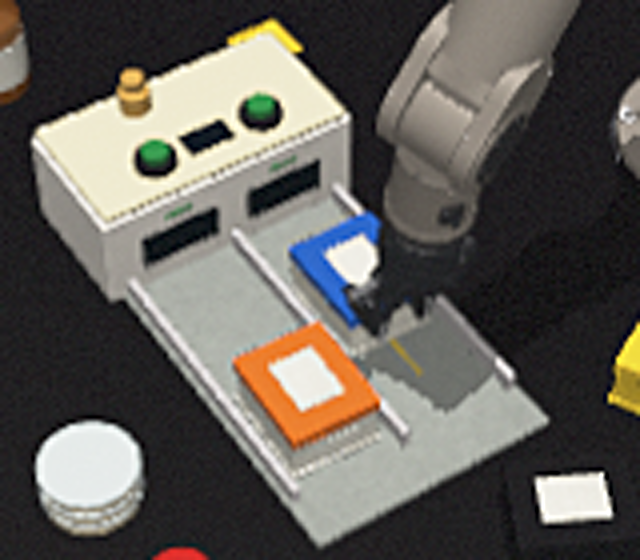

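The box is centred in the lane (about y −59.4). The orange box hasn't moved, and about 80 mm remain. Next: 66 mm more, then the slow final contact.

```bash
python3 -m handwheel '0 3.9 0.8 0 0 0 40; 0 9.8 2.1 0 0 0 40; 0 15.6 3.3 0 0 0 40; 0 21.5 4.6 0 0 0 40; 0 27.4 5.8 0 0 0 40; 0 33.3 7.1 0 0 0 40; 0 39.1 8.3 0 0 0 40; 0 45 9.6 0 0 0 40; 0 50.9 10.8 0 0 0 40; 0 56.7 12.1 0 0 0 40; 0 61.6 13.1 0 0 0 40; 0 64.5 13.7 0 0 0 40'; python3 - <<'E'
from tgt import *
from fit import box
o=state()
f=grab_frame("top"); rc=box(f); print(rc,toR([rc[0][0]/1e3,rc[0][1]/1e3,.064]))
cv2.imwrite("pics/top6.png",cv2.resize(f["pixels"][150:260,180:340,::-1],None,fx=5,fy=5,interpolation=cv2.INTER_CUBIC))
E
```

```text
clock: 8.38
tcp_pos: [0.4573, -0.0224, 0.0393]
orientation: [2.932, -0.036, -0.003]
contact_force: [-0.6, 1.8, 0.7]
grip_width: 0.0399
t 8.375 reader mm [ 37.8901 -58.7468  39.3247] err to Rt0 deg [-12.0058   0.0094   0.2263] F [-0.5778  1.7837  0.6754] w 39.8659368926748 j [-0.5861  0.4845  0.4309  2.2268  0.0178  0.5145 -0.2354]
((454.720458984375, -86.11174011230469), (90.29454040527344, 104.70907592773438), 0.6242925524711609) [101.6574 -60.018   64.    ]
```

View pics/top6.png

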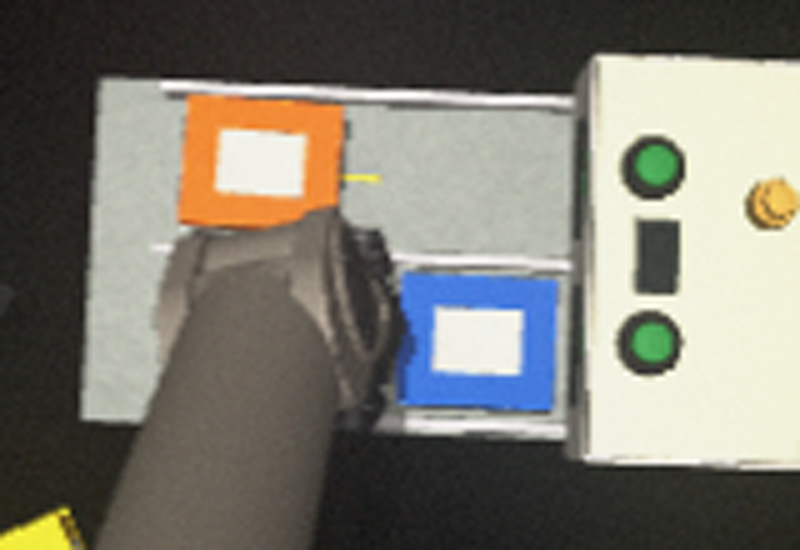

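The box is about 13 mm from the reader face, aligned and centred, so I'm closing slowly.

```bash
python3 -m handwheel '0 1.5 0.3 0 0 0 40; 0 2.9 0.6 0 0 0 40; 0 4.4 0.9 0 0 0 40; 0 5.9 1.2 0 0 0 40; 0 7.3 1.6 0 0 0 40; 0 8.3 1.8 0 0 0 40; 0 9.3 2 0 0 0 40; 0 10.3 2.2 0 0 0 40; 0 11.2 2.4 0 0 0 40; 0 11.2 2.4 0 0 0 40'; python3 -m handwheel '0 0.7 0.15 0 0 0 40; 0 1.4 0.3 0 0 0 40; 0 1.4 0.3 0 0 0 40';  python3 -c "from tgt import *;state()"
```

```text
clock: 9.68
tcp_pos: [0.4571, -0.0336, 0.0393]
orientation: [2.932, -0.035, -0.003]
contact_force: [-0.2, 1.6, 0.8]
grip_width: 0.0396
clock: 10.05
tcp_pos: [0.4571, -0.0349, 0.0393]
orientation: [2.932, -0.035, -0.003]
contact_force: [1.0, 1.1, 0.0]
grip_width: 0.0401
t 10.05 reader mm [ 50.4  -58.72  39.31] err to Rt0 deg [-12.     0.02   0.21] F [1.02 1.13 0.05] w 40.08419072413675 j [-0.56  0.48  0.43  2.23  0.02  0.51 -0.21]
```

```bash
python3 -m handwheel '0 0.7 0.15 0 0 0 40; 0 1.4 0.3 0 0 0 40; 0 1.4 0.3 0 0 0 40'; python3 -m handwheel '0 0.7 0.15 0 0 0 40; 0 1.4 0.3 0 0 0 40; 0 1.4 0.3 0 0 0 40'; python3 -c "
from tgt import *
from fit import box
state()
f=grab_frame('top'); rc=box(f); print(rc,toR([rc[0][0]/1e3,rc[0][1]/1e3,.064]))"
```

```text
clock: 10.42
tcp_pos: [0.457, -0.0364, 0.0393]
orientation: [2.932, -0.035, -0.003]
contact_force: [0.8, 2.8, 0.7]
grip_width: 0.0404
clock: 10.8
tcp_pos: [0.4571, -0.0373, 0.0393]
orientation: [2.932, -0.035, -0.003]
contact_force: [-0.6, 5.1, 1.1]
grip_width: 0.0403
t 10.8 reader mm [ 52.7719 -58.6775  39.304 ] err to Rt0 deg [-11.9715   0.0223   0.1843] F [-0.6118  5.1255  1.1411] w 40.346515981756916 j [-0.5541  0.4826  0.4306  2.2303  0.0215  0.5058 -0.2066]
((454.9666748046875, -102.08003997802734), (90.30126953125, 108.31913757324219), 1.0125235319137573) [117.6174 -59.446   64.    ]
```

```bash
python3 -m handwheel '0 0.5 0.1 0 0 0 40; 0 1 0.2 0 0 0 40; 0 1 0.2 0 0 0 40; 0 1 0.2 0 0 0 40';  python3 -c "from tgt import *;state()"
```

```text
clock: 11.35
tcp_pos: [0.4571, -0.0374, 0.0393]
orientation: [2.933, -0.034, -0.002]
contact_force: [-1.7, 8.5, 2.5]
grip_width: 0.04
t 11.35 reader mm [ 52.9  -58.65  39.29] err to Rt0 deg [-11.92   0.03   0.14] F [-1.67  8.52  2.54] w 39.97532289590887 j [-0.55  0.48  0.43  2.23  0.02  0.51 -0.2 ]
```

```bash
python3 -m handwheel '0 0.5 0.1 0 0 0 40; 0 1 0.2 0 0 0 40; 0 1 0.2 0 0 0 40; 0 1 0.2 0 0 0 40';  python3 -c "from tgt import *;state()"
```

```text
clock: 11.85
tcp_pos: [0.4571, -0.0375, 0.0393]
orientation: [2.934, -0.033, -0.002]
contact_force: [-1.5, 11.5, 4.6]
grip_width: 0.0398
t 11.85 reader mm [ 53.04 -58.65  39.27] err to Rt0 deg [-11.87   0.03   0.1 ] F [-1.46 11.49  4.55] w 39.764588128005286 j [-0.55  0.48  0.43  2.23  0.02  0.51 -0.2 ]
```

Contact with the end stop is firm: 11.5 N with only 0.1 mm of motion per mm commanded. I'm backing straight off, then rising.

```bash
python3 -m handwheel '0 -2 -0.4 0 0 0 40; 0 -4.9 -1 0 0 0 40; 0 -9.8 -2.1 0 0 0 40; 0 -19.6 -4.2 0 0 0 40; 0 -34.2 -7.3 0 0 0 40; 0 -39.1 -8.3 0 0 0 40; 0 -36 -23 0 0 0 40; 0 -30 -52 0 0 0 40; 0 -20 -100 0 0 0 30; 0 -8 -155 0 0 0 20; 0 -6 -165 0 0 0 10; 0 -6 -165 0 0 0 0';  python3 - <<'E'
from tgt import *
from fit import box
state()
f=grab_frame('top'); rc=box(f); print(rc,toR([rc[0][0]/1e3,rc[0][1]/1e3,.064]))
cv2.imwrite("pics/top7.png",cv2.resize(f["pixels"][150:260,180:340,::-1],None,fx=5,fy=5,interpolation=cv2.INTER_CUBIC))
f=grab_frame("scene")
cv2.imwrite("pics/scene7.png",cv2.resize(f["pixels"][120:260,180:340,::-1],None,fx=4,fy=4,interpolation=cv2.INTER_CUBIC))
print(delta(world(.2125,-.059,.20),Rt(0)))
E
```

```text
clock: 13.35
tcp_pos: [0.4579, 0.0003, 0.2003]
orientation: [2.933, -0.036, -0.0]
contact_force: [-0.2, 0.8, -0.5]
grip_width: -0.0001
t 13.35 reader mm [ 15.1734 -58.5618 200.2949] err to Rt0 deg [-11.9134   0.1104   0.2431] F [-0.2428  0.8123 -0.4692] w -0.12675569053605093 j [-0.752   0.1828  0.5335  2.1114  0.1372  0.9261 -0.3336]
((454.89825439453125, -101.85478210449219), (90.25729370117188, 108.14043426513672), 0.5448490381240845) [117.3935 -59.519   64.    ]
(array([  1.3517, 193.0755,  39.7779]), array([12.0287,  0.0792, -0.2067]))
```

View pics/top7.png

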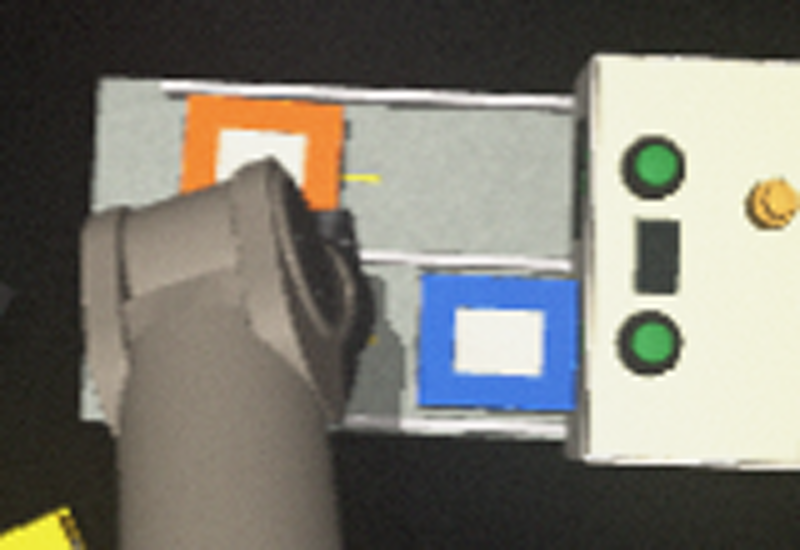

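View pics/scene7.png

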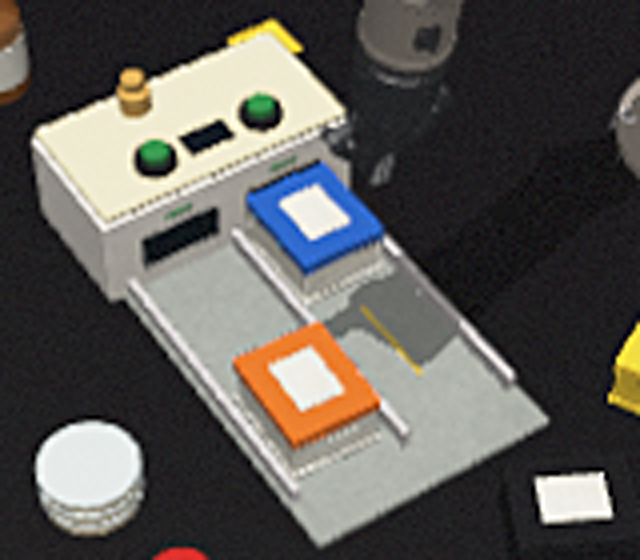

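The box is flush against the reader face: its lid front edge meets the housing at top px x≈295. The mid-lane gap is even and the orange box is untouched. My frame's x offset is about +2.4 mm, consistent with both the box and the button. Next: above the right button, which is straight ahead.

```bash
python3 -m handwheel '0 20 4 3 0 0 0; 0.5 60 12 6 0 0 0; 1 105 22 9 0 0 0; 1.3 150 31 12 0 -0.2 0; 1.3 180 37 12 0 -0.2 0; 1.3 193 39.8 12 0 -0.2 0; 1.3 193 39.8 12 0 -0.2 0; 1.3 193 39.8 12 0 -0.2 0';  python3 - <<'E'
from tgt import *
o=state()
f=grab_frame("top")
cv2.imwrite("pics/top8.png",cv2.resize(f["pixels"][150:260,220:380,::-1],None,fx=5,fy=5,interpolation=cv2.INTER_CUBIC))
f=grab_frame("scene"); print(proj(f,[o["tcp_pos"]]))
cv2.imwrite("pics/scene8.png",cv2.resize(f["pixels"][90:230,180:340,::-1],None,fx=4,fy=4,interpolation=cv2.INTER_CUBIC))
print(delta(world(.2125,-.059,.14),Rt(0)))
E
```

```text
clock: 14.45
tcp_pos: [0.4545, -0.1949, 0.2001]
orientation: [-3.141, 0.029, 0.001]
contact_force: [0.1, -0.9, -0.1]
grip_width: 0.0
t 14.45 reader mm [210.38 -58.07 200.11] err to Rt0 deg [ 0.04 -0.05 -0.13] F [ 0.15 -0.94 -0.09] w 0.017445846048656254 j [-0.26  0.24  0.64  2.04 -0.18  0.91  0.46]
[[244.1  133.03]]
(array([-1.12,  2.01, 60.42]), array([-0.03,  0.01,  0.14]))
```

View pics/scene8.png

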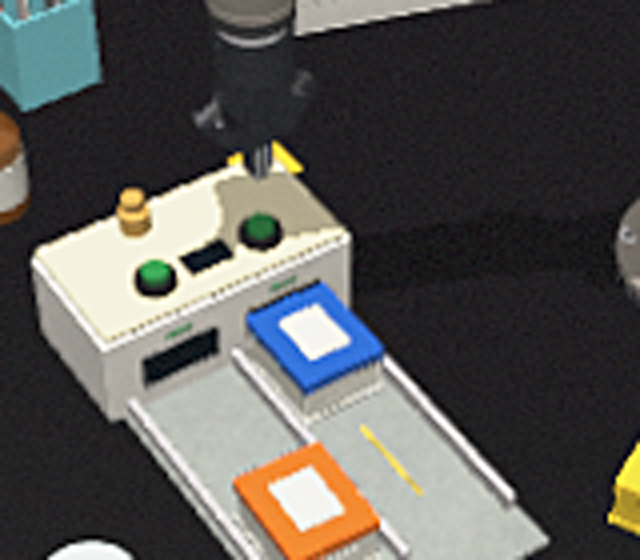

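The fingertip (scene px ≈ 245,133) sits straight above the right button (≈ 245,147), clear of the weight. Descending.

```bash
python3 -m handwheel '-0.5 1 20 0 0 0 0; -1 2 40 0 0 0 0; -1 2 55 0 0 0 0; -1 2 60 0 0 0 0; -1 2 60 0 0 0 0';  python3 - <<'E'
from tgt import *
o=state()
f=grab_frame("scene"); print(proj(f,[o["tcp_pos"]]))
cv2.imwrite("pics/scene9.png",cv2.resize(f["pixels"][110:190,195:295,::-1],None,fx=7,fy=7,interpolation=cv2.INTER_CUBIC))
E
```

```text
clock: 15.18
tcp_pos: [0.4535, -0.1984, 0.1407]
orientation: [-3.141, 0.032, -0.0]
contact_force: [-0.3, 0.6, 0.0]
grip_width: -0.0001
t 15.175 reader mm [213.96 -58.97 140.69] err to Rt0 deg [ 0.    0.01 -0.01] F [-0.32  0.56  0.04] w -0.10928515241221783 j [-0.21  0.34  0.6   2.1  -0.27  0.78  0.54]
[[244.26 143.98]]
```

View pics/scene9.png

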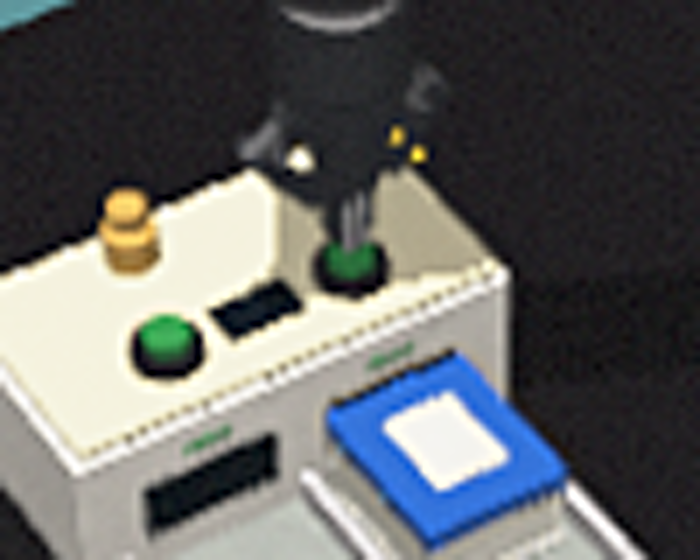

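The tip is just above the right button (≈ px 245,146), so I'm pressing slowly.

```bash
python3 -m handwheel '0 -1.5 2 0 0 0 0; 0 -1.5 4 0 0 0 0; 0 -1.5 6 0 0 0 0; 0 -1.5 8 0 0 0 0; 0 -1.5 8 0 0 0 0'; python3 -m handwheel '0 0 1.5 0 0 0 0; 0 0 3 0 0 0 0; 0 0 3 0 0 0 0'; python3 -m handwheel '0 0 1 0 0 0 0; 0 0 2 0 0 0 0; 0 0 2 0 0 0 0'
```

```text
clock: 15.85
tcp_pos: [0.4537, -0.197, 0.1328]
orientation: [-3.141, 0.032, -0.001]
contact_force: [0.6, 1.5, 3.0]
grip_width: -0.0
clock: 16.23
tcp_pos: [0.4538, -0.197, 0.1309]
orientation: [-3.14, 0.032, -0.002]
contact_force: [-3.6, 3.6, 19.4]
grip_width: -0.0004
clock: 16.6
tcp_pos: [0.454, -0.1971, 0.1305]
orientation: [-3.139, 0.033, -0.003]
contact_force: [-9.7, 6.8, 39.7]
grip_width: 0.0003
```

```bash
python3 - <<'E'
from tgt import *
o=state()
f=grab_frame("scene")
cv2.imwrite("pics/scene10.png",cv2.resize(f["pixels"][110:190,195:295,::-1],None,fx=7,fy=7,interpolation=cv2.INTER_CUBIC))
E
python3 -m handwheel '0 0 -2 0 0 0 0; 0 0 -3 0 0 0 0; 0 0 -3 0 0 0 0'; python3 -m handwheel '0 0 -1 0 0 0 0; 0 0 -2 0 0 0 0; 0 0 -2 0 0 0 0';python3 -m handwheel '0 0 -1 0 0 0 0; 0 0 -2 0 0 0 0; 0 0 -2 0 0 0 0';python3 -m handwheel '0 0 -1 0 0 0 0; 0 0 -2 0 0 0 0; 0 0 -2 0 0 0 0'
```

```text
t 16.6 reader mm [212.61 -58.49 130.46] err to Rt0 deg [0.15 0.1  0.04] F [-9.74  6.82 39.71] w 0.27690667216174697 j [-0.2   0.36  0.59  2.1  -0.29  0.76  0.55]
clock: 17.02
tcp_pos: [0.4538, -0.197, 0.1311]
orientation: [-3.141, 0.032, -0.002]
contact_force: [-1.1, 2.1, 7.8]
grip_width: -0.0
clock: 17.4
tcp_pos: [0.4537, -0.197, 0.1328]
orientation: [-3.141, 0.032, -0.001]
contact_force: [0.1, 2.1, 4.5]
grip_width: -0.0003
clock: 17.77
tcp_pos: [0.4534, -0.1972, 0.1347]
orientation: [3.141, -0.032, 0.001]
contact_force: [2.1, 0.7, 2.7]
grip_width: 0.0001
clock: 18.15
tcp_pos: [0.4532, -0.1973, 0.1367]
orientation: [3.141, -0.033, 0.0]
contact_force: [1.4, -0.2, 1.1]
grip_width: 0.0003
```

View pics/scene10.png

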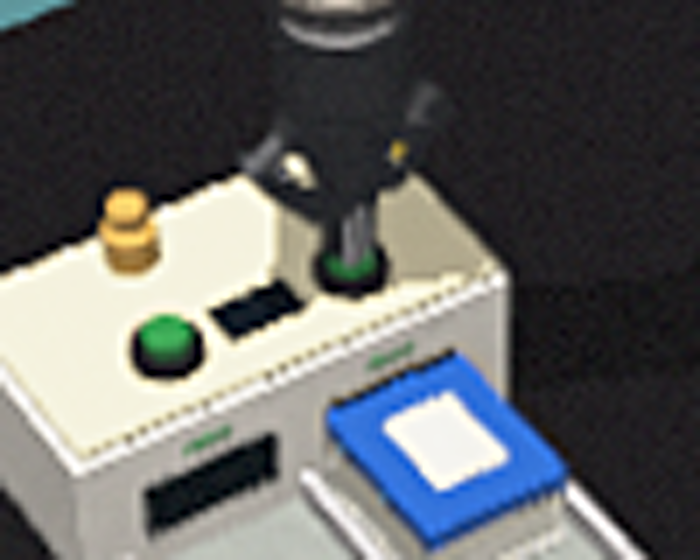

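The force curve is a spring from z≈0.137 to 0.131 (about 5 N), then a hard stop, so the button was fully down (6 mm). Rising clear for the final check.

```bash
python3 -m handwheel '0 0 -5 0 0 0 0; 0 0 -20 0 0 0 0; 0 0 -50 0 0 0 0; 0 -20 -90 0 0 0 0; 0 -50 -120 0 0 0 0; 0 -100 -130 0 0 0 0; 0 -150 -130 0 0 0 0; 0 -200 -130 0 0 0 0; 0 -240 -130 0 0 0 0; 0 -250 -130 0 0 0 0; 0 -250 -130 0 0 0 0; 0 -250 -130 0 0 0 0';  python3 - <<'E'
from tgt import *
from fit import box
o=state()
f=grab_frame('top'); rc=box(f); print(rc,toR([rc[0][0]/1e3,rc[0][1]/1e3,.064]))
cv2.imwrite("pics/top11.png",cv2.resize(f["pixels"][100:260,150:350,::-1],None,fx=3.7,fy=3.7,interpolation=cv2.INTER_CUBIC))
f=grab_frame("scene")
cv2.imwrite("pics/scene11.png",cv2.resize(f["pixels"][110:260,170:330,::-1],None,fx=4,fy=4,interpolation=cv2.INTER_CUBIC))
for n in("top","scene"):
    F=grab_frame(n); h,S_,v=cv2.split(hsv(F)); print(n,[c for b,st,c in blobs((h>=50)&(h<=80)&(S_>130)&(v>60),15)])
E
```

```text
clock: 19.65
tcp_pos: [0.4585, 0.0512, 0.2669]
orientation: [3.141, -0.036, 0.001]
contact_force: [-0.2, -0.8, 0.1]
grip_width: 0.0001
t 19.65 reader mm [-35.6976 -59.0748 266.8791] err to Rt0 deg [-0.0201  0.0221  0.1408] F [-0.2366 -0.7745  0.1464] w 0.09655778497803441 j [-0.6851  0.0719  0.4681  2.0264 -0.0369  1.051  -0.2226]
((454.89825439453125, -101.85478210449219), (90.25729370117188, 108.14043426513672), 0.5448490381240845) [117.3935 -59.519   64.    ]
top [array([310.878 , 182.4634]), array([310.122, 218.122])]
scene [array([244.625 , 146.0625]), array([218.4286, 157.7143])]
```

View pics/scene11.png

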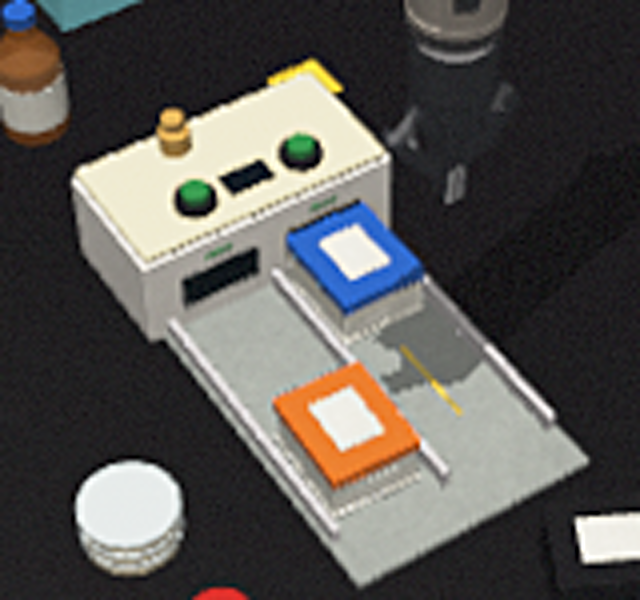

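View pics/top11.png

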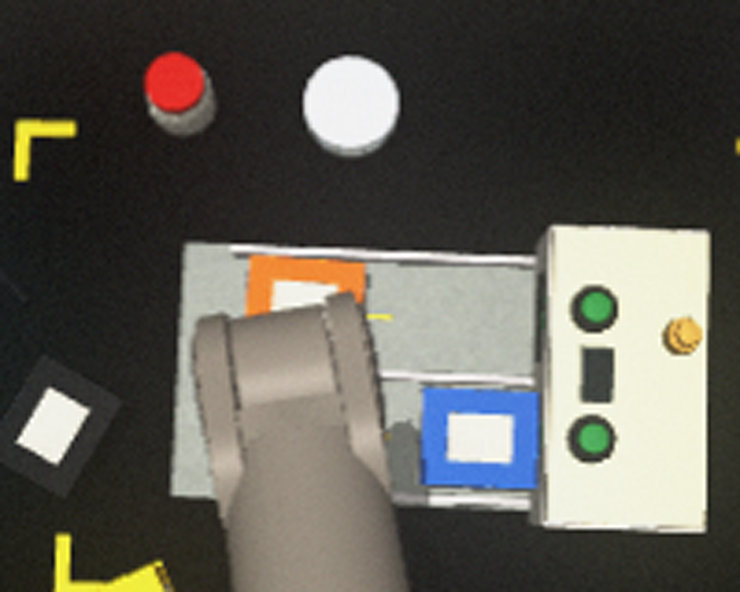

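Before handing in, a finer check of the box's squareness, with sub-pixel lid edges against the reader.

```bash
python3 - <<'E'
from tgt import *
from fit import cross
fs=[grab_frame("top") for _ in range(4)]; f=fs[0]
P=np.mean([x["pixels"].astype(float) for x in fs],0)
c=P[...,2]-P[...,0]  # blue minus red
h=hsv(f); m=(c>60).astype(np.uint8); n,l,s,cc=cv2.connectedComponentsWithStats(m)
i=min(range(1,n),key=lambda i:np.hypot(*(cc[i]-[280,218]))); x,y,w,hh,_=s[i]; print(s[i])
def lane(uv,z): return np.array([toR(p) for p in plane(f,uv,z)])
full=np.median(c[y+2:y+hh-2,x+2:x+5])
for nm,uv in (("rear",[(x-4+cross(c[v,x-4:x+4],thr=full/2),v) for v in range(y+3,y+hh-3)]),
  ("left",[(u,y-4+cross(c[y-4:y+4,u],thr=full/2)) for u in range(x+3,x+w-3)]),
  ("right",[(u,y+hh-4+cross(c[y+hh-4:y+hh+4,u],thr=full/2)) for u in range(x+3,x+w-3)]),
  ("front",[(x+w-5+cross(c[v,x+w-5:x+w+4],thr=full/2),v) for v in range(y+3,y+hh-3)])):
    L=lane(uv,.064); a,b=(1,0) if nm in("rear","front") else (0,1); q=np.polyfit(L[:,a],L[:,b],1)
    print(nm,"mean",L[:,b].mean(),"slope deg",np.degrees(q[0]),"rms",np.std(L[:,b]-np.polyval(q,L[:,a])))
g=P.mean(2)
uv=[(334+cross(g[v,334:348],thr=140),v) for v in range(166,238,2)]; L=lane(uv,.115); print("housing back slope",np.degrees(np.polyfit(L[:,1],L[:,0],1)[0]))
uv=[(u,236+cross(g[236:250,u],thr=140)) for u in range(302,338)]; L=lane(uv,.115); print("housing right slope",np.degrees(np.polyfit(L[:,0],L[:,1],1)[0]))
uv=[(u,155+cross(g[155:168,u],thr=140)) for u in range(302,338)]; L=lane(uv,.115); print("housing left slope",np.degrees(np.polyfit(L[:,0],L[:,1],1)[0]))
# housing top front edge
uv=[(290+cross(g[v,290:302],thr=215),v) for v in range(166,200,2)]; L=lane(uv,.115); print("front top edge",L[:,0].mean(),np.degrees(np.polyfit(L[:,1],L[:,0],1)[0]))
E
```

```text
[264 205  32  27 600]
rear mean 62.417759450541965 slope deg -1.7969608811042868 rms 0.6383083956710773
left mean -14.095265798018158 slope deg -0.4159535682108151 rms 0.4137494769781658
right mean -104.89113462916859 slope deg -0.4951587561457616 rms 0.37050154791405676
front mean 171.12007175042896 slope deg 0.041809306413856266 rms 0.48539706379485104
housing back slope -0.4813729890490117
housing right slope 0.04427517284806985
housing left slope 0.2722095072919914
front top edge 173.31626249799533 -2.5298382287776175
```

```bash
python3 -c "
from bench import workorder
print(workorder.hand_in())"
```

```text
the job is handed in; nothing more can be done
None
```

I pushed the blue-lidded box down the right-hand lane with the open fingertips until it was home against the reader. I then backed off, closed the fingers, pressed the right lane's green button fully down, released it and moved clear. The job was handed in with about 20 s on the robot's clock.

**Last checks**
- **Box home:** At the end the push reached 11.5 N while the fingers barely moved. The box centre was at lane x ≈ 117 mm in my fitted frame against the nominal 115. That frame sits about 2.4 mm forward, and the button position shows the same offset.
- **Box lateral position:** It was at y ≈ −59.5 mm, which leaves about 9 mm to each rail. Its measured position did not change after the button press.
- **Button:** It pushed back like a spring from z ≈ 0.137 to 0.131 m, about 6 mm of travel at roughly 5 N. It then hit a hard stop, where the force reached 39.7 N at the fingertips. It was back up in the final pictures.
- **Everything else:** The other button measured the same position as before. The orange box and the weight looked unmoved. The arm ended about 0.27 m up, touching nothing.

**Checks that disagreed:** The box's squareness could not be confirmed to better than about 1°. The side edges of the lid gave −0.45°, the front edge 0° and the rear edge 1.8°, all at the limit of the pixels. I judged the box flush from the firm two-finger contact against the stop.

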